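Present the flavour of the day on the chocolate carousel

ROBOT

A 7-joint arm with a two-finger parallel gripper is mounted at the origin on the work surface. World frame = base frame: x ahead of the robot, y to its left, z up, the work surface at z = 0. Lengths are in m, angles in rad, forces in N, time in s.
With the tool pointing down it reaches from about 0.4 to 0.85 m from the base axis. Payload 10.4 kg.
Tool frame: the origin (TCP) lies on the centre line of the jaws, within the pads' length; the fingertips stand 17 mm ahead of it and the grasp point (between the pads) lies 2 mm behind it (manip.tcp_to_tips is the distance from the TCP to the fingertips, in m); z points along the fingers, x is the direction in which the jaws open and shut, and the axes are right-handed (so a half turn about z gives the same grasp; the last joint's range is limited). The gripper opens to 85 mm and grips with 20 to 120 N. Pads are 22 mm wide; open, the fingers measure 114 mm over their backs; the gripper's body (76 mm by 85 mm) begins 54 mm behind the grasp point. The pads swing forward as they close: fully open they stand 13 mm farther back than shut.
Start: joints at [-1.369, 0.332, -0.065, 1.46, 0.022, 1.35, -0.088], TCP at [0.139, 0.609, 0.248] pointing down, gripper open.
Joint ranges: [-2.6, 2.6], [-0.5, 2.12], [-1.47, 1.34], [0.16, 2.42], [-1.27, 4.41], [0.06, 2.06], [-2.6, 2.6]. Speed limits (rad/s): [2.22, 2.22, 2.79, 2.79, 3.14, 3.14, 3.14].

INTERFACE

Orientations are given as a unit quaternion [x, y, z, w].
In Python, from workcell import manip gives the robot as it stands.
- The arm moves only by the shell command python3 -m pendant 'ROWS' [FORCE]. ROWS is JSON, a list of rows, each a list of 3 entries, a list of its own where there are three numbers: the shift along the world's x, y, z in cm, then the turn, a rotation vector about the world's x, y, z in degrees, then the closure in counts, from 0 (fully open) to 255 (shut). A call has 1 to 12 rows; each row shifts and turns the pose as measured when the row begins; what a row does not reach is not made up. A row lasts 1/8 s, in which the tool goes at most 62.5 mm and 10.7 degrees, less where a joint would pass 70% of its speed; a pose out of reach is approached as far as the arm can. A call is refused whole if a number of a shift passes 6.25 or a number of a turn 10.7, either way. A call with a gripper value outside its range is refused whole. The fingers move at their own pace and stop on an object; FORCE is the grip in N (left out, the last holds). Time passes only in rows, so rows that do not move let the fingers close. It gives the time, the measured TCP pose, the force and the opening at its end, in the units of the state.
- manip.get_obs(): the state, without advancing time (a new reading comes with each control period).
- manip.camera(name): name is "side" or "top" or "wrist"; returns a dict with "pixels" (400x640x3 uint8, red, green, blue), "range_z" (400x640 float32, m along the optical axis (not along the pixel's ray), 0 where there is no reading), "K" (3x3 intrinsics, pixels), "dist" ([k1, k2, p1, p2, k3] as OpenCV has them; the pictures are not rectified), "origin" and "rotation" of the camera in the world; the wrist camera has in their place "hand_eye" (4x4, takes a point from camera to tool coordinates, whose origin is the TCP and whose axes are the tool frame's). Camera axes: x right, y down, z forward; pixel columns grow to the right and rows downward; lengths in m; the calibration is good to about 2 mm. A picture is of the moment at which its call begins: read the wrist's pose just before it.
- manip.hand_in(): hands the job in, once; it reports no verdict.
The state is a dict: "clock": time; "joint_pos": joint angles; "joint_velocities": joint speeds; "tau": joint torques, N m; "position": TCP position; "ee_rot": TCP orientation; "ft_force": force on the tool from outside, world axes, zero at the start; "torque": the same for the moment, N m; "grip_width": opening from 0.0 (shut) to 1.0 (fully open).
Only numpy, scipy, OpenCV 4.12 (cv2) and the standard library are available. Lean on these libraries where they do the work, as an engineer would, in place of code of your own. Each camera call takes 0.05 s, during which the arm holds its last target.

TASK

Set up today's flavour for the customers: hang the green saddle sign over the middle of the brass rail at the front of the display stand and let go of it. Then turn the carousel until the green jar with the red ribbon faces front, at the white arrow and the sign, and hold the carousel still there: finish while still holding it, without letting go. Leave the gift box, the blue tin and the chocolate bars alone.

Things in the scene. Friction and masses are not known exactly. Their poses are not given: they have to be found in the camera images.
- stand: Fixed display stand: round wooden base, radius 112 mm, 18 mm high, brass rail along its front, white arrow head on the base marking the front. Origin: centre of the underside, on the carousel's vertical axis; +x points to its front, the customers' side, away from the robot, y along the rail. The rail's base plank is 50 mm wide in x, 18 mm high.
- rail_mid (a point): Middle of the brass rail on its top face, 110 mm above the counter, 165 mm in front of the carousel's axis; axes as the stand's. The rail is a horizontal square bar, 14 x 14 mm, along y between two 16 mm square posts at y = -122 and +122 mm; free below it down to the 18 mm high plank.
- front_spot (a point): Point of the stand 68 mm in front of the carousel's axis, 110 mm above the counter: where the middle of the marked jar's lid is when this jar faces front.
- turntable (a joint): Carousel angle, counter-clockwise from above, no end stops; 0 or any whole turn = marked jar faces front. Turns easily (about 0.06 N m friction), stays where left. Light wooden disc, radius 100 mm, top 36 mm above the counter; five clear jars fixed on it every 72 degrees, 68 mm from the axis, 51 mm wide, tops at 110 mm; four have brown chocolate and light wooden lids.
- marked_jar (a point): Top centre of the lid of the marked jar: green pieces, green lid with a red ribbon cross. Jar 51 mm in diameter, 74 mm tall on the disc. Axes: x points outward from the carousel's axis.
- handle (a point): Middle of the carousel's handle, on its axis, 180 mm above the counter: dark wooden bar 60 mm long, 16 mm wide, 36 mm high (162 to 198 mm above the counter) on a brass post of radius 9 mm. Axes: x along the bar, pointing towards the marked jar; pinch it across y from above.
- sign: Loose green saddle sign, a rigid inverted U of 4 mm board, about 60 g: 32 mm wide outside in its x, 60 mm long in y, 54 mm high, open below and at both ends, 24 mm free between the legs. Starts standing on its legs. Origin: centre of its underside, z up. Pinch it from above across both legs (along x); its y goes along the rail, either way round.
- sign_top (a point): Middle of the sign's top face, 54 mm above its origin; 4 mm above rail_mid when it hangs on the middle of the rail.
- gift_box: Bystander: cream gift box with a red ribbon, 120 x 85 x 45 mm (bow to 55 mm). Origin: centre of its underside.
- tin: Bystander: round blue tin with a brass lid, 75 mm across, 74 mm high. Origin: centre of its underside.
- bars: Bystander: stack of three chocolate bars tied together, 75 x 75 x 42 mm. Origin: centre of its underside.

How it is judged:
By the outcome, as a careful person would: the job done as asked, in the order asked, and still so for the second after the job is handed in, while the arm keeps its last pose, push and grip.
It also fails if it takes over 72 s, if anything falls off the work surface, if the arm or the gripper's body presses on something with over 40 N, if the wrist force passes 120 N, or if a joint passes its speed limit or range.

## Working session

There is one attempt and no reset: what is moved stays moved. The work goes in short steps, Python scripts to look and compute and a shell command to move; the robot and the scene stay as the last step left them, time stands still between calls to the robot, and variables do not carry over. Pictures are saved under pics/ and viewed, and the job is handed in when it is done.

```bash
mkdir -p pics; ls; cat > h.py <<'E'
import numpy as np,cv2
from workcell import manip
def save(n,name):
    c=manip.camera(n); cv2.imwrite('pics/'+name+'.png',c['pixels'][:,:,::-1]); np.savez('pics/'+name+'.npz',**{k:np.array(v) for k,v in c.items()}); return c
E
python3 - <<'E'
from h import *
print(manip.get_obs())
for n in['side','top','wrist']:
    c=save(n,n+'0'); print(n,c['K'].tolist(),np.array(c['dist']),c.get('origin'),c.get('rotation'),c.get('hand_eye'))
E
```

```text
pics
{'clock': 0.0, 'joint_pos': array([-1.36860562,  0.33289337, -0.06470912,  1.46096755,  0.02158552,
        1.34992899, -0.0885191 ]), 'joint_velocities': array([-1.56220534e-03,  3.92419101e-04,  1.26696475e-03,  1.52785247e-03,
        1.73482957e-04,  1.39687052e-06,  5.29381302e-05]), 'tau': array([ 2.80133299e-04, -6.25454378e+01,  4.92044259e-02, -3.91588140e+01,
        1.61361817e-02,  1.02210831e-02, -3.92847960e-05]), 'position': array([0.13922672, 0.6089124 , 0.24749   ]), 'ee_rot': array([ 7.81950754e-01,  6.23339758e-01, -5.69988583e-04,  4.89220610e-04]), 'ft_force': array([-2.62557669e-02, -2.86587020e-01, -1.06630020e-04]), 'torque': array([ 0.00029168, -0.02440926,  0.03325433]), 'grip_width': 1.0027280211029448}
side [[462.82554360866146, 0.0, 319.833888028984], [0.0, 462.82554360866146, 195.27695752041132], [0.0, 0.0, 1.0]] [-0.09072055  0.          0.          0.          0.        ] [ 0.34778283 -0.66745967  0.99783477] [ 0.93022285 -0.12705469  0.04357504 -0.34153152] None
top [[392.7124472838668, 0.0, 313.7566794724846], [0.0, 392.7124472838668, 194.2664814784941], [0.0, 0.0, 1.0]] [-0.0848297  0.         0.         0.         0.       ] [0.415313   0.01210265 1.05322587] [-0.70055982  0.70895042 -0.05407194  0.0606751 ] None
wrist [[279.14550566471456, 0.0, 320.0063251106767], [0.0, 279.14550566471456, 198.81152294750896], [0.0, 0.0, 1.0]] [-0.04575522  0.          0.          0.          0.        ] None None [[ 9.99999218e-01  1.20455916e-03 -3.36500634e-04 -3.52874868e-04]
 [-1.04538364e-03  9.52728944e-01  3.03819794e-01 -7.76003296e-02]
 [ 6.86562811e-04 -3.03819204e-01  9.52729458e-01 -1.25120838e-01]
 [ 0.00000000e+00  0.00000000e+00  0.00000000e+00  1.00000000e+00]]
```

View pics/top0.png

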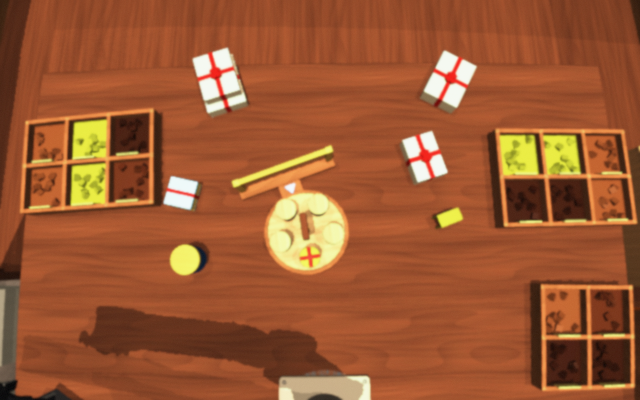

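View pics/side0.png

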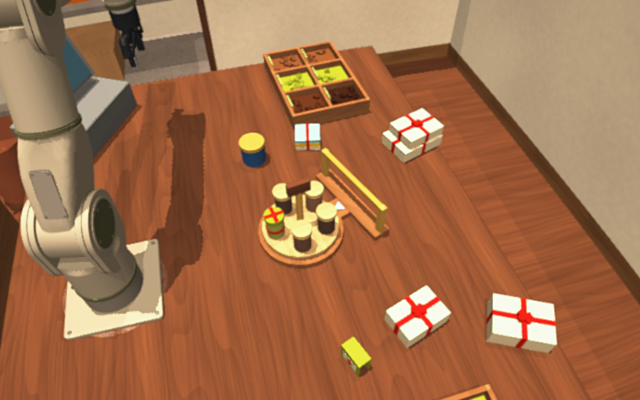

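View pics/wrist0.png

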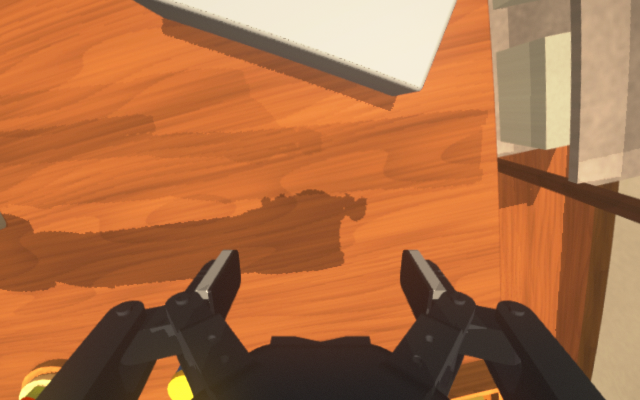

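The top view shows the sign as a green block at about (449,218), and the rail from (236,184) to (331,150). The arrow is at (291,188), the handle at (306,226), the marked jar at (310,257) at the rear, the tin at (186,259) and the bars at (182,193). The gift box is at (424,156). Next I'll measure these.

```bash
cat >> h.py <<'E'
from scipy.spatial.transform import Rotation as R
def Rm(c):
    return R.from_quat(c['rotation']).as_matrix()
def pose(c,obs=None):
    if c.get('hand_eye') is not None:
        T=np.eye(4);T[:3,:3]=R.from_quat(obs['ee_rot']).as_matrix();T[:3,3]=obs['position'];T=T@np.array(c['hand_eye']);return T[:3,:3],T[:3,3]
    return Rm(c),np.array(c['origin'])
def rays(c,px,obs=None):
    u=cv2.undistortPoints(np.array(px,float).reshape(-1,1,2),np.array(c['K']),np.array(c['dist'])).reshape(-1,2)
    r,o=pose(c,obs); return o,np.c_[u,np.ones(len(u))],r
def plane(c,px,z,obs=None):
    o,d,r=rays(c,px,obs); d=d@r.T; return o+d*((z-o[2])/d[:,2])[:,None]
def cloud(c,obs=None):
    v,u=np.mgrid[:400,:640]; px=np.c_[u.ravel(),v.ravel()]
    o,d,r=rays(c,px,obs); P=(d*np.array(c['range_z']).reshape(-1,1))@r.T+o
    return P.reshape(400,640,3)
def load(n):
    z=np.load('pics/'+n+'.npz'); return {k:z[k] for k in z}
def fix(c):
    if 'hand_eye' in c and c['hand_eye'].ndim==0:c.pop('hand_eye')
    return c
E
python3 - <<'E'
from h import *
for n in['top0','side0']:
    c=load(n);P=cloud(c);im=c['pixels'];hsv=cv2.cvtColor(im,cv2.COLOR_RGB2HSV)
    print(n)
    tests={'top0':dict(sign=(449,218),railL=(236,184),railR=(331,150),arrow=(291,188),handle=(306,222),jar=(310,257),tin=(186,259),bars=(182,193),table=(350,320)),
     'side0':dict(sign=(352,350),railL=(325,156),railR=(381,215),arrow=(340,207),handle=(298,186),jar=(273,215),table=(250,350))}[n]
    for k,(u,v) in tests.items(): print(k,im[v,u],hsv[v,u],P[v,u].round(4))
E
```

```text
top0
sign [240 241  77] [ 30 174 241] [ 0.5129 -0.3266  0.0537]
railL [243 242 117] [ 30 132 243] [0.5983 0.2112 0.1085]
railR [236 231 102] [ 29 145 236] [ 0.6808 -0.024   0.1098]
arrow [245 249 252] [103   7 252] [0.602  0.0814 0.0226]
handle [173  98  55] [ 11 174 173] [0.4946 0.037  0.1963]
jar [244  80  60] [  3 192 244] [0.419  0.0307 0.1115]
tin [245 242 105] [ 29 146 245] [0.4162 0.3415 0.0729]
bars [243  88  83] [  1 168 243] [0.5891 0.3694 0.0414]
table [166  85  48] [  9 181 166] [ 0.2546 -0.0699 -0.0033]
side0
sign [236 237  62] [ 30 188 237] [ 0.5075 -0.323   0.0517]
railL [139  97  39] [ 17 183 139] [0.5955 0.1961 0.1036]
railR [148 106  43] [ 18 181 148] [ 0.6764 -0.0281  0.0908]
arrow [251 255 254] [ 83   4 255] [0.6042 0.0771 0.0209]
handle [80 45 30] [  9 159  80] [0.4835 0.0318 0.1934]
jar [249  47  30] [  2 224 249] [0.4166 0.0278 0.112 ]
table [168  94  54] [ 11 173 168] [ 0.2974 -0.2427 -0.0029]
```

```bash
python3 - <<'E'
from h import *
c=load('top0');im=c['pixels'][:,:,::-1]
cv2.imwrite('pics/zoomA.png',cv2.resize(im[135:285,225:365],None,fx=4,fy=4,interpolation=cv2.INTER_NEAREST))
a=cv2.resize(im[195:240,420:480],None,fx=6,fy=6,interpolation=cv2.INTER_NEAREST)
s=load('side0')['pixels'][:,:,::-1]
b=cv2.resize(s[330:385,330:385],(330,330),interpolation=cv2.INTER_NEAREST)
a=cv2.resize(a,(440,330));cv2.imwrite('pics/zoomB.png',np.hstack([a,b]))
E
```

```text
(no output)
```

View pics/zoomA.png

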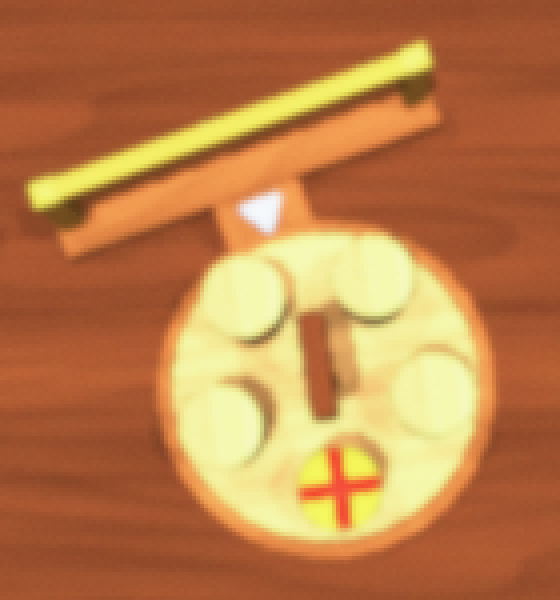

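View pics/zoomB.png

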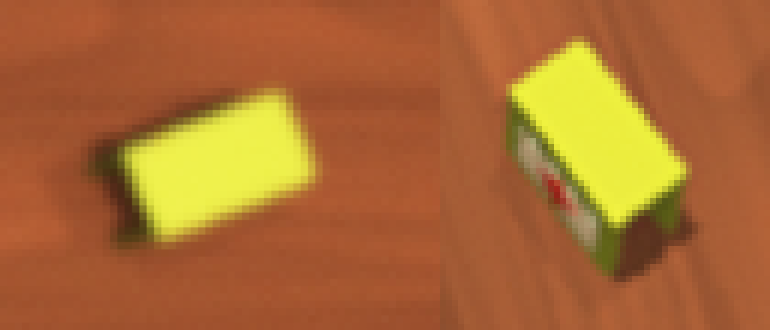

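The zooms show all the parts clearly. The sign's top is a clean rectangle and the rail's top a straight bar. The marked jar with its red cross is at the rear. I'll fit each one.

```bash
cat >> h.py <<'E'
def ymask(c,sat=100,val=200):
    h=cv2.cvtColor(c['pixels'],cv2.COLOR_RGB2HSV); return ((h[...,0]>=22)&(h[...,0]<=38)&(h[...,1]>=sat)&(h[...,2]>=val)).astype(np.uint8)
def comp(m,box):
    u0,v0,u1,v1=box; k=np.zeros_like(m);k[v0:v1,u0:u1]=m[v0:v1,u0:u1]
    n,l,s,_=cv2.connectedComponentsWithStats(k); i=1+np.argmax(s[1:,4]); return (l==i)
def rect(c,mask,z,obs=None):
    v,u=np.nonzero(mask); p=plane(c,np.c_[u,v],z,obs)[:,:2].astype(np.float32)
    (cx,cy),(w,h),a=cv2.minAreaRect(p*1000); 
    m=p.mean(0); ev,V=np.linalg.eigh(np.cov(p.T)); d=V[:,1]
    return (cx,cy,w,h,a),m,np.degrees(np.arctan2(d[1],d[0]))%180,np.sqrt(12*ev[::-1])
E
python3 - <<'E'
from h import *
for n,bs,br in[('top0',(425,200,475,235),(225,140,340,192)),('side0',(335,335,375,375),None)]:
    c=load(n);m=ymask(c); k=comp(m,bs);print(n,'sign',k.sum(),rect(c,k,.054))
    P=cloud(c)
    k=(abs(P[...,2]-.108)<.008)&(P[...,0]>.56)&(P[...,0]<.72)&(P[...,1]>-.08)&(P[...,1]<.25)
    if br: k&=comp(ymask(c,60,180),br)
    else: k&=ymask(c,60,120)>0
    k=comp(k.astype(np.uint8),(0,0,640,400))
    print('rail',k.sum(),P[k][:,2].mean(),rect(c,k,.11))
    # handle
    k=(P[...,2]>.17)&(P[...,2]<.21)&(np.hypot(P[...,0]-.485,P[...,1]-.035)<.06)
    v,u=np.nonzero(k);print('handle',k.sum(),rect(c,k,.198), P[k].mean(0))
    # lids
    k=(abs(P[...,2]-.11)<.006)&(np.hypot(P[...,0]-.485,P[...,1]-.035)<.12)
    nn,l,s,_=cv2.connectedComponentsWithStats(k.astype(np.uint8))
    for i in range(1,nn):
        if s[i,4]>60:
            q=rect(c,l==i,.11); print('lid',s[i,4],q[1],q[3],c['pixels'][l==i].mean(0).round())
    h=cv2.cvtColor(c['pixels'],cv2.COLOR_RGB2HSV);
    k=(h[...,1]<50)&(h[...,2]>220)&(np.hypot(P[...,0]-.6,P[...,1]-.08)<.03)
    print('arrow',k.sum(),rect(c,k,.0185)[1])
E
```

```text
top0 sign 293 ((515.0272216796875, -329.0865478515625, 33.1644172668457, 60.699798583984375, 21.150569915771484), array([ 0.515185  , -0.32914773], dtype=float32), np.float64(111.00789503307668), array([0.06056879, 0.03259494]))
rail 609 0.10926497452089634 ((641.2802734375, 96.90798950195312, 16.220569610595703, 257.8070983886719, 19.62783432006836), array([0.64114875, 0.09773891], dtype=float32), np.float64(109.52514370279613), array([0.26122934, 0.01492668]))
handle 206 ((485.37628173828125, 42.23126220703125, 60.32474899291992, 16.120731353759766, 8.9527006149292), array([0.48495317, 0.04213402], dtype=float32), np.float64(8.500706147274514), array([0.06030742, 0.01621769])) [0.48507411 0.04218915 0.19627204]
lid 339 [0.54605    0.01107301] [0.04461316 0.04320698] [241. 241. 165.]
lid 344 [0.53455436 0.08985908] [0.04452739 0.04379587] [242. 241. 165.]
lid 348 [ 0.47479722 -0.02438138] [0.04422994 0.04320346] [244. 244. 168.]
lid 349 [0.45564765 0.10351808] [0.04389452 0.04354131] [243. 243. 168.]
lid 353 [0.41884932 0.03280041] [0.04411167 0.04361804] [242. 184.  78.]
arrow 66 [
[... 451 characters left out ...]
22301333), array([0.26563846, 0.01295512]))
handle 313 ((482.01605224609375, 28.40748405456543, 63.838191986083984, 37.531288146972656, 6.118408203125), array([0.4815236 , 0.02798509], dtype=float32), np.float64(14.044791737431979), array([0.06161975, 0.03589806])) [0.4831113  0.03620001 0.18841888]
lid 188 [0.536014   0.08222809] [0.05037784 0.03427029] [242. 233. 150.]
lid 183 [0.44749802 0.09872086] [0.04907139 0.03211258] [243. 234. 150.]
lid 281 [0.54314995 0.00670775] [0.04703022 0.04373239] [243. 236. 153.]
lid 290 [0.41641563 0.02802064] [0.04745776 0.04414378] [226. 153.  42.]
lid 306 [ 0.47219974 -0.02852286] [0.04598052 0.04440735] [245. 238. 154.]
arrow 43 [0.60282975 0.08441924]
```

Measured, with the two views agreeing to about 2 mm:
- **Sign:** (0.5148, -0.329), x axis at 20.6°.
- **Rail middle:** (0.641, 0.097), front direction 19.5°.
- **Axis:** (0.4855, 0.0422). The rail middle minus 165 mm also gives this point.
- **Marked jar:** at 188.3°, so the carousel must turn -168.8°.

I'll go to the sign now.

```bash
python3 -m pendant '[[[2,-1.5,2],[0,0,-3],0],[[4,-3,1],[0,0,-5],0],[[4,-3.3,1],[0,0,-5],0],[[4,-3.3,1],[0,0,-5],0],[[4,-3.3,0.5],[0,0,-5],0],[[4,-3.3,0],[0,0,-5],0],[[4,-3.3,0],[0,0,-5],0],[[4,-3.3,0],[0,0,-5],0],[[2,-5,0],[0,0,-5],0],[[0,-6,0],[0,0,-5],0],[[0,-6,0],[0,0,-5],0],[[0,-6,0],[0,0,0],0]]'
```

```text
clock: 1.65
position: [0.4739, 0.1116, 0.3144]
ee_rot: [0.983, 0.182, 0.004, -0.002]
ft_force: [1.6, 0.3, 0.7]
grip_width: 0.998
```

```bash
python3 -m pendant '[[[0.5,-6,0],[0,0,0],0],[[0.5,-6,0],[0,0,0],0],[[0.5,-6,0],[0,0,0],0],[[0.5,-6,-1],[0,0,0],0],[[0.5,-5.5,-2],[0,0,0],0],[[0.5,-5.5,-2],[0,0,0],0],[[0.5,-4.5,-3],[0,0,0],0],[[0.5,-3,-3],[0,0,0],0],[[0,0,0],[0,0,0],0]]'
python3 - <<'E'
from h import *
o=manip.get_obs();c=save('wrist','w1');np.savez('pics/w1o.npz',**o)
print(o['position'],R.from_quat(o['ee_rot']).as_matrix().round(4).tolist())
E
```

```text
clock: 2.78
position: [0.5063, -0.3381, 0.2115]
ee_rot: [0.986, 0.168, 0.012, -0.004]
ft_force: [-0.3, 0.2, 0.2]
grip_width: 0.997
[ 0.50628313 -0.33807004  0.21145929] [[0.9435, 0.3306, 0.0216], [0.3304, -0.9438, 0.0114], [0.0241, -0.0036, -0.9997]]
```

View pics/w1.png

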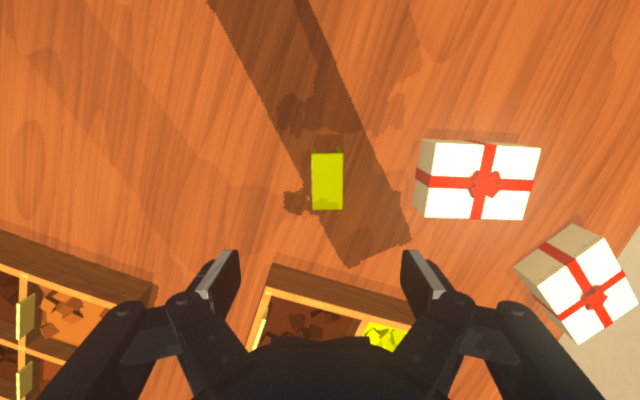

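The wrist view shows the sign's top at about (327,181), square to the jaws, with the gift box clear to the right. I'll measure it and work out the correction.

```bash
cat >> h.py <<'E'
def corr(yaw,target,tr=None):
    o=manip.get_obs(); y=np.radians(yaw)
    Rt=np.array([[np.cos(y),np.sin(y),0],[np.sin(y),-np.cos(y),0],[0,0,-1]])
    rv=(R.from_matrix(Rt)*R.from_quat(o['ee_rot']).inv()).as_rotvec(degrees=True)
    print('pos',o['position'].round(4),'shift cm',((np.array(target)-o['position'])*100).round(2),'turn',rv.round(2),'F',o['ft_force'].round(1),'T',o['torque'].round(2),'w',round(o['grip_width'],3),'t',round(o['clock'],2))
E
python3 - <<'E'
from h import *
c=load('w1');o=load('w1o');m=comp(ymask(c,100,100),(290,130,370,230));print(m.sum(),rect(c,m,.054,o))
corr(20.6,[.5148,-.329,.12])
E
```

```text
1828 ((513.5479736328125, -325.91143798828125, 32.779666900634766, 66.295166015625, 19.59610366821289), array([ 0.5139906 , -0.32709628], dtype=float32), np.float64(110.48667057542538), array([0.06291178, 0.03291713]))
pos [ 0.5071 -0.3373  0.213 ] shift cm [ 0.77  0.83 -9.3 ] turn [-0.66  1.35  1.23] F [-0.8 -0.5  0.2] T [-0.03  0.07  0.06] w 0.997 t 2.83
```

```bash
python3 -m pendant '[[[0.4,0.4,-4],[-0.3,0.7,0.6],0],[[0.3,0.4,-4],[-0.3,0.6,0.5],0],[[0,0,-1],[0,0,0],0],[[0,0,0],[0,0,0],0]]'
python3 - <<'E'
from h import *
corr(20.4,[.5145,-.3285,.036])
E
```

```text
clock: 3.32
position: [0.5173, -0.3279, 0.1291]
ee_rot: [0.984, 0.178, 0.006, 0.001]
ft_force: [-1.1, -0.3, 1.0]
grip_width: 1.002
pos [ 0.5173 -0.3279  0.1291] shift cm [-0.28 -0.06 -9.31] turn [-0.03  0.67 -0.15] F [-1.1 -0.3  1. ] T [-0.03 -0.05  0.  ] w 1.002 t 3.33
```

```bash
python3 -m pendant '[[[-0.2,0,-3],[0,0.3,0],0],[[-0.1,0,-3],[0,0.3,0],0],[[0,0,-1.5],[0,0,0],0],[[0,0,-1],[0,0,0],0],[[0,0,0],[0,0,0],0]]'
python3 - <<'E'
from h import *
corr(20.4,[.5145,-.3285,.036])
E
```

```text
clock: 3.95
position: [0.5189, -0.3302, 0.052]
ee_rot: [0.984, 0.178, 0.007, 0.003]
ft_force: [-0.2, -0.1, 0.8]
grip_width: 0.996
pos [ 0.5189 -0.3302  0.052 ] shift cm [-0.44  0.17 -1.6 ] turn [ 0.18  0.85 -0.14] F [-0.2 -0.1  0.8] T [-0.02  0.01 -0.01] w 0.996 t 3.95
```

```bash
python3 -m pendant '[[[-0.5,0.2,-0.7],[0.2,0.9,-0.1],0],[[0,0,-0.6],[0,0,0],0],[[0,0,0],[0,0,0],0]]'
python3 - <<'E'
from h import *
corr(20.4,[.5145,-.3285,.036])
E
```

```text
clock: 4.32
position: [0.5144, -0.3286, 0.0398]
ee_rot: [0.984, 0.177, 0.0, 0.0]
ft_force: [-0.5, -0.2, -0.4]
grip_width: 0.997
pos [ 0.5144 -0.3286  0.0398] shift cm [ 0.01  0.01 -0.38] turn [ 0.02  0.01 -0.04] F [-0.5 -0.2 -0.4] T [-0.03  0.04  0.01] w 0.997 t 4.33
```

```bash
python3 -m pendant '[[[0,0,-0.4],[0,0,0],60],[[0,0,0],[0,0,0],120],[[0,0,0],[0,0,0],180],[[0,0,0],[0,0,0],255],[[0,0,0],[0,0,0],255],[[0,0,0],[0,0,0],255],[[0,0,0],[0,0,0],255]]' 30
python3 - <<'E'
from h import *
corr(20.4,[.5145,-.3285,.036])
E
```

```text
clock: 5.2
position: [0.5146, -0.3287, 0.0359]
ee_rot: [0.984, 0.177, 0.0, 0.0]
ft_force: [-0.3, 0.0, 0.1]
grip_width: 0.371
pos [ 0.5146 -0.3287  0.0359] shift cm [-0.01  0.02  0.01] turn [ 0.03  0.04 -0.03] F [-0.3  0.   0.1] T [ 0.01 -0.03 -0.  ] w 0.371 t 5.2
```

The jaws stopped at 31.5 mm, so the sign is held. Lifting.

```bash
python3 -m pendant '[[[0,0,1],[0,0,0],255],[[0,0,2],[0,0,0],255],[[0,0,4],[0,0,0],255],[[0,0,5],[0,0,0],255],[[0,0,5],[0,0,0],255],[[0,0,3],[0,0,0],255],[[0,0,0],[0,0,0],255]]'
python3 - <<'E'
from h import *
corr(19.5,[.641,.097,.23])
save('side','s2');save('wrist','w2')
a=cv2.imread('pics/s2.png');b=cv2.imread('pics/w2.png')
cv2.imwrite('pics/sw2.png',np.vstack([cv2.resize(a,(480,300)),cv2.resize(b,(480,300))]))
E
```

```text
clock: 6.08
position: [0.513, -0.3297, 0.2504]
ee_rot: [0.984, 0.176, 0.002, 0.002]
ft_force: [-0.1, -0.3, -0.0]
grip_width: 0.371
pos [ 0.513  -0.3297  0.2504] shift cm [12.8  42.67 -2.04] turn [ 0.13  0.29 -0.79] F [-0.1 -0.3 -0. ] T [0.01 0.03 0.02] w 0.371 t 6.08
```

View pics/sw2.png

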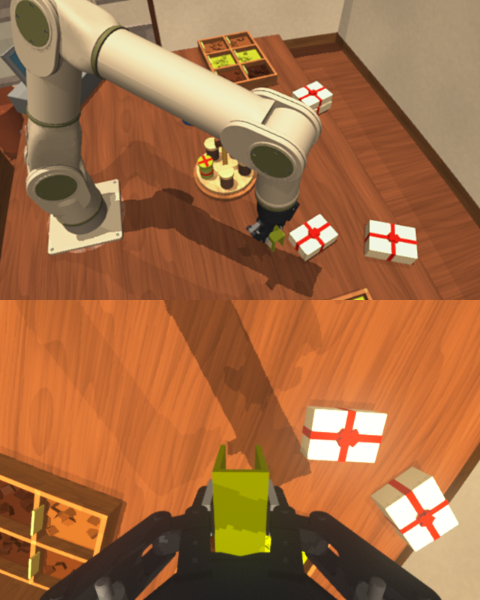

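The sign is up and square in the jaws, seen at (278,237) in the side half. The scene is otherwise unchanged. Carrying it over the rail.

```bash
python3 -m pendant '[[[2,2,0],[0,0,-0.2],255],[[2,5,0],[0,0,-0.2],255],[[2,5,0],[0,0,-0.2],255],[[2,5.5,0],[0,0,-0.2],255],[[2,5.5,0],[0,0,0],255],[[1.5,5.5,0],[0,0,0],255],[[1.2,5,0],[0,0,0],255],[[0.5,4,0],[0,0,0],255],[[0,2,0],[0,0,0],255],[[0,0,0],[0,0,0],255]]'
python3 - <<'E'
from h import *
corr(19.5,[.641,.097,.19])
E
```

```text
clock: 7.42
position: [0.6384, 0.0785, 0.2359]
ee_rot: [0.986, 0.166, -0.009, -0.0]
ft_force: [-0.2, -0.1, 0.4]
grip_width: 0.371
pos [0.6384 0.0785 0.2359] shift cm [ 0.26  1.85 -4.59] turn [ 0.17 -1.04  0.33] F [-0.2 -0.1  0.4] T [-0.05 -0.01  0.05] w 0.371 t 7.42
```

```bash
python3 -m pendant '[[[0.2,1.2,-2],[0.1,-0.7,0.2],255],[[0.1,0.7,-2],[0.1,-0.4,0.1],255],[[0,0,0],[0,0,0],255]]'
python3 - <<'E'
from h import *
corr(19.5,[.641,.097,.17]);save('side','s3');o=manip.get_obs();np.savez('pics/w3o.npz',**o);save('wrist','w3');save('top','t3')
a=cv2.imread('pics/s3.png')[100:300,200:440];b=cv2.imread('pics/w3.png')
cv2.imwrite('pics/sw3.png',np.vstack([cv2.resize(a,(360,300)),cv2.resize(b,(480,300))[:,:360]]) if 0 else np.hstack([cv2.resize(a,(360,300)),cv2.resize(b,(440,300))]))
E
```

```text
clock: 7.8
position: [0.641, 0.0896, 0.1952]
ee_rot: [0.986, 0.165, 0.001, 0.001]
ft_force: [0.3, 0.4, -0.8]
grip_width: 0.371
pos [0.641  0.0896 0.1952] shift cm [ 0.    0.74 -2.52] turn [0.13 0.08 0.52] F [ 0.3  0.4 -0.8] T [-0.    0.01  0.01] w 0.371 t 7.8
```

View pics/sw3.png

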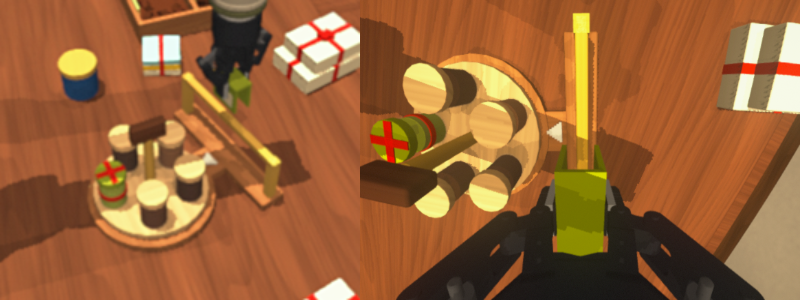

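View pics/w3.png

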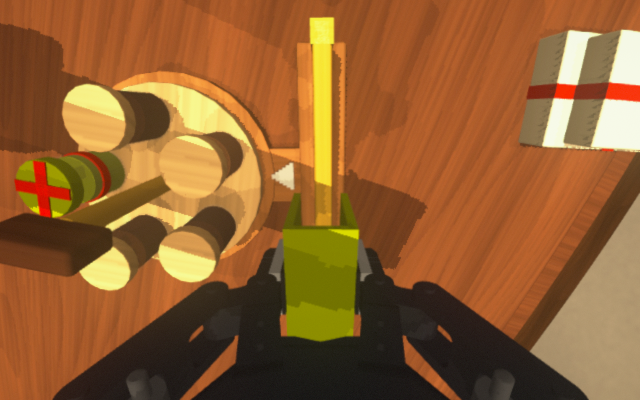

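The wrist view looks along the rail, at columns 313–332, and the sign straddles its line with its legs at 290 and 352. I'll measure the offset of each in tool terms.

```bash
cat > m.py <<'E'
from h import *
import sys
def rail(n,rows=(60,190)):
    c=load(n);o=load(n+'o');m=comp(ymask(c,150,170),(300,rows[0],345,rows[1]))
    cs=[];
    for v in range(*rows):
        u=np.nonzero(m[v])[0]
        if len(u)>5: cs.append((u.min(),u.max(),v))
    cs=np.array(cs)
    mid=plane(c,np.c_[(cs[:,0]+cs[:,1])/2,cs[:,2]],.11,o)
    w=np.linalg.norm(plane(c,np.c_[cs[:,0],cs[:,2]],.11,o)-plane(c,np.c_[cs[:,1]+1,cs[:,2]],.11,o),axis=1)
    vx,vy,x0,y0=cv2.fitLine(mid[:,:2].astype(np.float32),cv2.DIST_HUBER,0,.01,.01).ravel()
    ang=np.degrees(np.arctan2(vy,vx))%180-90
    nn=np.array([np.cos(np.radians(ang)),np.sin(np.radians(ang))])
    p=o['position']
    print('rail width',w.mean(),'front dir',ang,'normal offset of TCP from rail line mm',((p[:2]-[x0,y0])@nn)*1000)
    return nn
if __name__=='__main__':
    rail(sys.argv[1])
E
python3 - <<'E'
from h import *
from m import rail
rail('w3')
c=load('w3');o=load('w3o');h=cv2.cvtColor(c['pixels'],cv2.COLOR_RGB2HSV)
g=((h[...,0]>=26)&(h[...,0]<=38)&(h[...,1]>150)).astype(np.uint8)
for v in range(235,330,15):
    u=np.nonzero(g[v,270:375])[0]+270
    p=plane(c,[[u.min(),v],[u.max()+1,v]],.2132,o)-o['position']
    T=R.from_quat(o['ee_rot']).as_matrix(); print(v,u.min(),u.max(),(p@T*1000).round(1).tolist())
# rail ends from far end post in top row
P=cloud(c,o); print(P[25,321],P[18,321],P[40,321])
E
```

```text
rail width 0.012016666300861411 front dir 19.621994 normal offset of TCP from rail line mm -2.530964729241872
235 283 358 [[-15.7, -26.7, -17.0], [16.6, -26.7, -16.9]]
250 284 357 [[-15.6, -19.5, -16.9], [16.5, -19.5, -16.9]]
265 283 357 [[-16.3, -12.1, -16.9], [16.8, -12.1, -16.9]]
280 285 356 [[-15.8, -4.4, -16.9], [16.7, -4.4, -16.8]]
295 285 355 [[-16.1, 3.7, -16.9], [16.6, 3.7, -16.8]]
310 286 354 [[-16.0, 12.2, -16.8], [16.5, 12.2, -16.8]]
325 287 352 [[-15.8, 21.1, -16.8], [16.0, 21.1, -16.8]]
[0.59919251 0.2146051  0.10952675] [0.59776311 0.21875152 0.10905366] [0.6021407  0.20608376 0.10842776]
```

The wrist fit puts the TCP 2.5 mm short across the rail, which matches the planned shift exactly. The sign is centred in the jaws to 0.4 mm.

```bash
python3 -m pendant '[[[0,0.8,-0.8],[0.1,0.1,0.4],255],[[0,0,-0.8],[0,0,0],255],[[0,0,0],[0,0,0],255]]'
python3 - <<'E'
from h import *
corr(19.5,[.641,.097,.0965])
E
```

```text
clock: 8.32
position: [0.6428, 0.0974, 0.1817]
ee_rot: [0.986, 0.168, 0.002, -0.0]
ft_force: [0.2, 0.4, 0.0]
grip_width: 0.37
pos [0.6428 0.0974 0.1817] shift cm [-0.18 -0.04 -8.52] turn [-0.05  0.26  0.15] F [0.2 0.4 0. ] T [ 0.04  0.06 -0.03] w 0.37 t 8.32
```

```bash
python3 -m pendant '[[[-0.2,0,-1],[0,0.3,0.1],255],[[-0.1,0,-1],[0,0.1,0],255],[[0,0,0],[0,0,0],255]]'
python3 - <<'E'
from h import *
corr(19.5,[.641,.097,.0965])
o=manip.get_obs();np.savez('pics/w4o.npz',**o);save('wrist','w4')
from m import rail
rail('w4')
E
```

```text
clock: 8.7
position: [0.6394, 0.0973, 0.16]
ee_rot: [0.986, 0.169, -0.002, -0.001]
ft_force: [-0.2, -0.1, -0.0]
grip_width: 0.372
pos [0.6394 0.0973 0.16  ] shift cm [ 0.16 -0.03 -6.35] turn [-0.03 -0.2   0.04] F [-0.2 -0.1 -0. ] T [-0.04 -0.01 -0.03] w 0.372 t 8.7
rail width 0.012220811905702457 front dir 19.68769 normal offset of TCP from rail line mm -1.8754036555204563
```

View pics/w4.png

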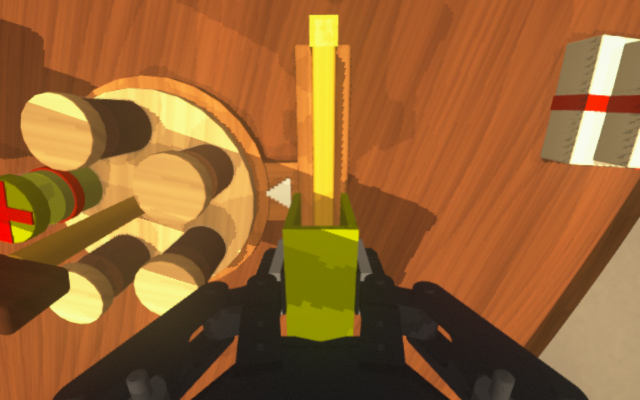

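The rail (columns 314–334) runs between the legs, which are at 290 and 352. The offset is under 2 mm against 5 mm of clearance each side, so I'll lower with a small correction.

```bash
python3 -m pendant '[[[0.16,0,-0.8],[0,-0.2,0],255],[[0,0,-1],[0,0,0],255],[[0,0,-1],[0,0,0],255],[[0,0,0],[0,0,0],255]]'
python3 - <<'E'
from h import *
corr(19.5,[.641,.097,.0965])
E
```

```text
clock: 9.25
position: [0.6414, 0.0973, 0.1305]
ee_rot: [0.986, 0.169, 0.001, -0.0]
ft_force: [-0.0, -0.6, -0.5]
grip_width: 0.371
pos [0.6414 0.0973 0.1305] shift cm [-0.04 -0.03 -3.4 ] turn [-0.04  0.06  0.04] F [-0.  -0.6 -0.5] T [0.01 0.03 0.  ] w 0.371 t 9.25
```

```bash
python3 -m pendant '[[[0,0,-1],[0,0,0],255],[[0,0,-0.9],[0,0,0],255],[[0,0,-0.7],[0,0,0],255],[[0,0,-0.3],[0,0,0],255],[[0,0,0],[0,0,0],255]]'
python3 - <<'E'
from h import *
corr(19.5,[.641,.097,.0965])
E
```

```text
clock: 9.88
position: [0.6414, 0.0973, 0.0995]
ee_rot: [0.986, 0.169, 0.001, -0.0]
ft_force: [0.3, -0.0, -0.4]
grip_width: 0.367
pos [0.6414 0.0973 0.0995] shift cm [-0.04 -0.03 -0.3 ] turn [-0.03  0.07  0.05] F [ 0.3 -0.  -0.4] T [0.04 0.05 0.03] w 0.367 t 9.88
```

```bash
python3 -m pendant '[[[0,0,-0.2],[0,0,0],255],[[0,0,-0.15],[0,0,0],255],[[0,0,0],[0,0,0],255]]'
python3 - <<'E'
from h import *
corr(19.5,[.641,.097,.0965])
E
```

```text
clock: 10.25
position: [0.6418, 0.0974, 0.0964]
ee_rot: [0.986, 0.169, 0.001, -0.0]
ft_force: [-0.5, 0.4, -0.2]
grip_width: 0.374
pos [0.6418 0.0974 0.0964] shift cm [-0.08 -0.04  0.01] turn [-0.05  0.12  0.04] F [-0.5  0.4 -0.2] T [ 0.01  0.01 -0.  ] w 0.374 t 10.25
```

```bash
python3 -m pendant '[[[-0.05,0,-0.1],[0,0,0],255],[[0,0,-0.08],[0,0,0],255]]'
```

```text
clock: 10.5
position: [0.6417, 0.0973, 0.0959]
ee_rot: [0.986, 0.169, 0.002, -0.0]
ft_force: [-5.9, 0.5, 9.6]
grip_width: 0.369
```

Contact: 9.6 N upward at TCP z 0.096, as expected. Opening the jaws part-way to release.

```bash
python3 -m pendant '[[[0,0,0.1],[0,0,0],200],[[0,0,0],[0,0,0],100],[[0,0,0],[0,0,0],100],[[0,0,0],[0,0,0],100],[[0,0,0],[0,0,0],100]]'
python3 - <<'E'
from h import *
corr(19.5,[.641,.097,.0965]);o=manip.get_obs();np.savez('pics/w5o.npz',**o);save('wrist','w5')
E
```

```text
clock: 11.12
position: [0.6418, 0.0974, 0.097]
ee_rot: [0.986, 0.169, 0.002, -0.001]
ft_force: [0.1, 0.1, 0.5]
grip_width: 0.607
pos [0.6418 0.0974 0.097 ] shift cm [-0.08 -0.04 -0.05] turn [-0.1   0.21  0.04] F [0.1 0.1 0.5] T [-0.    0.02  0.01] w 0.607 t 11.12
```

View pics/w5.png

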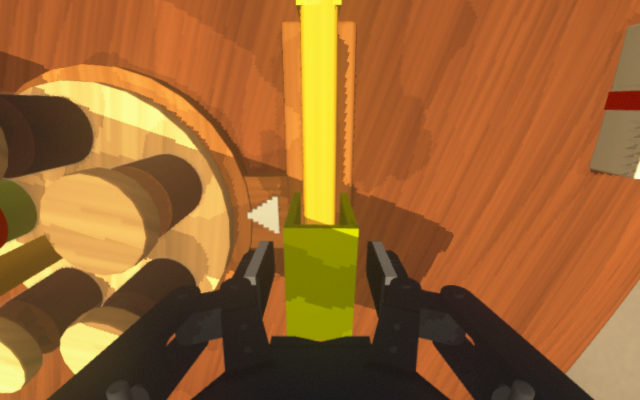

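The pads are clear on both sides, and the sign sits on the rail at (320,285). Going straight up, then to the handle while turning the tool.

```bash
python3 -m pendant '[[[0,0,1],[0,0,0],100],[[0,0,2],[0,0,0],100],[[0,0,3],[0,0,0],100],[[0,0,4],[0,0,0],100],[[0,0,5],[0,0,0],50],[[0,0,5],[0,0,0],0],[[0,0,3],[0,0,5],0],[[-3,-1,0],[0,0,10],0],[[-4,-1.5,0],[0,0,10],0],[[-4,-1.5,0],[0,0,10],0],[[-3,-1,0],[0,0,10],0],[[0,0,0],[0,0,5],0]]'
python3 - <<'E'
from h import *
corr(98.5,[.4855,.0422,.30])
save('top','t5');save('side','s5')
E
```

```text
clock: 12.68
position: [0.4972, 0.041, 0.3517]
ee_rot: [0.815, 0.579, 0.01, -0.001]
ft_force: [0.7, -0.2, 1.3]
grip_width: 0.999
pos [0.4972 0.041  0.3517] shift cm [-1.17  0.12 -5.17] turn [-1.01  0.64 27.78] F [ 0.7 -0.2  1.3] T [-0.03 -0.04 -0.01] w 0.999 t 12.68
```

```bash
python3 -m pendant '[[[-0.6,0.1,-1],[-0.5,0.3,9],0],[[-0.6,0,-1],[-0.5,0.3,9],0],[[0,0,-1],[0,0,8],0],[[0,0,0],[0,0,1.5],0],[[0,0,0],[0,0,0],0]]'
python3 - <<'E'
from h import *
corr(98.5,[.4855,.0422,.30])
o=manip.get_obs();np.savez('pics/w6o.npz',**o);save('wrist','w6');save('side','s6')
a=cv2.imread('pics/s6.png')[100:300,200:440];b=cv2.imread('pics/w6.png')
cv2.imwrite('pics/sw6.png',np.hstack([cv2.resize(a,(360,300)),cv2.resize(b,(440,300))]))
E
```

```text
clock: 13.4
position: [0.4874, 0.0419, 0.324]
ee_rot: [0.657, 0.754, 0.001, 0.002]
ft_force: [-0.4, 0.8, 1.0]
grip_width: 0.999
pos [0.4874 0.0419 0.324 ] shift cm [-0.19  0.03 -2.4 ] turn [0.04 0.31 0.59] F [-0.4  0.8  1. ] T [-0.02  0.03  0.02] w 0.999 t 13.4
```

View pics/sw6.png

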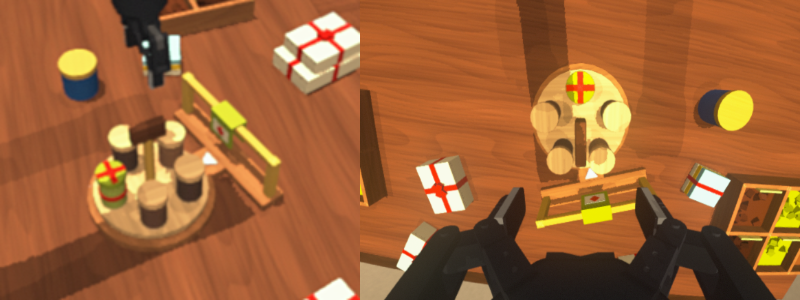

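The sign hangs in the middle of the rail (228,115 in the left half). The handle is under the tool at about (580,140) in the right half, with the marked jar behind it. I'll measure the sign, the handle and the jar.

```bash
cat > mh.py <<'E'
from h import *
def meas(n):
    c=load(n);o=load(n+'o');h=cv2.cvtColor(c['pixels'],cv2.COLOR_RGB2HSV);P=cloud(c,o)
    A=np.array([.4855,.0422])
    d=np.hypot(P[...,0]-A[0],P[...,1]-A[1])
    k=(P[...,2]>.188)&(P[...,2]<.206)&(d<.045)
    q=rect(c,comp(k.astype(np.uint8),(0,0,640,400)),.198,o); print('handle',k.sum(),q,'z',P[k][:,2].mean())
    k=((h[...,0]<8)|(h[...,0]>172))&(h[...,1]>150)&(d<.12)&(abs(P[...,2]-.11)<.006)
    u=k.sum(); 
    if u: 
        q=rect(c,k,.111,o); v=q[0][:2]; w=q[1]-A; print('ribbon',u,q[0],q[1],'dir',np.degrees(np.arctan2(w[1],w[0])),'r',np.hypot(*w))
    k=(abs(P[...,2]-.11)<.006)&(d<.105)&(h[...,2]>60)
    nn,l,s,_=cv2.connectedComponentsWithStats(k.astype(np.uint8))
    for i in range(1,nn):
        if s[i,4]>150:
            q=rect(c,l==i,.11,o); w=q[1]-A;print('lid',s[i,4],q[1],q[3].round(4),np.degrees(np.arctan2(w[1],w[0])).round(1),np.hypot(*w).round(4))
if __name__=='__main__':
    import sys; meas(sys.argv[1])
E
python3 mh.py w6
python3 - <<'E'
from h import *
c=load('s6');k=comp(ymask(c,120,200),(405,185,455,230));print('sign in side',k.sum(),rect(c,k,.114))
P=cloud(c);k2=(abs(P[...,2]-.114)<.005)&(np.hypot(P[...,0]-.641,P[...,1]-.097)<.045);h=cv2.cvtColor(c['pixels'],cv2.COLOR_RGB2HSV)
v,u=np.nonzero(k2);print(u.min(),u.max(),v.min(),v.max(),P[k2].mean(0))
E
```

```text
handle 1026 ((484.1820983886719, 41.48574447631836, 59.74970626831055, 15.384424209594727, 8.53416633605957), array([0.48331648, 0.0415612 ], dtype=float32), np.float64(8.448985879081334), array([0.05943442, 0.01561387])) z 0.1969138502817312
ribbon 422 (418.85394287109375, 31.071571350097656, 35.36506652832031, 36.145774841308594, 52.907474517822266) [0.4175252  0.03086001] dir -170.52877292510715 r 0.0689142116082127
lid 1439 [0.4180585  0.03138699] [0.0428 0.0425] -170.9 0.0683
lid 1312 [0.4548246  0.10095128] [0.0442 0.0427] 117.6 0.0663
lid 1316 [ 0.4734288  -0.02458556] [0.0441 0.0429] -100.2 0.0679
lid 1116 [0.5438647  0.01066123] [0.0446 0.0436] -28.4 0.0663
lid 1099 [0.5324941  0.08822925] [0.0447 0.0427] 44.4 0.0658Traceback (most recent call last):
  File "<stdin>", line 2, in <module>
  File "h.py", line 30, in comp
    n,l,s,_=cv2.connectedComponentsWithStats(k); i=1+np.argmax(s[1:,4]); return (l==i)
                                                     ~~~~~~~~~^^^^^^^^^
    return _wrapfunc(a, 'argmax', axis=axis, out=out, **kwds)
    return bound(*args, **kwds)
ValueError: attempt to get argmax of an empty sequence
```

```bash
python3 - <<'E'
from h import *
c=load('s6');k=comp(ymask(c,100,200),(335,160,370,195));v,u=np.nonzero(k);print('sign in side',k.sum(),u.min(),u.max(),v.min(),v.max(),rect(c,k,.114))
P=cloud(c);print(P[k].mean(0))
corr(98.5,[.485,.042,.20])
E
```

```text
sign in side 331 335 369 160 194 ((640.091552734375, 95.94084167480469, 30.205020904541016, 145.76771545410156, 18.737255096435547), array([0.63970786, 0.09449737], dtype=float32), np.float64(109.15075453245692), array([0.12050851, 0.02705676]))
[0.64017488 0.096092   0.11227609]
pos [0.4873 0.0419 0.3239] shift cm [-2.300e-01  1.000e-02 -1.239e+01] turn [0.04 0.32 0.55] F [-0.2 -0.8 -0.7] T [-0.03  0.04 -0.05] w 1.001 t 13.5
```

The sign's top is at about (0.640, 0.096), mean height 0.112, so it's on the middle of the rail. The handle measures 8.5°, consistent with all five lids (188.5°). Descending to the handle.

```bash
python3 -m pendant '[[[-0.2,0,-3],[0,0.3,0.5],0],[[0,0,-3],[0,0,0],0],[[0,0,-2.5],[0,0,0],0],[[0,0,-1.5],[0,0,0],0],[[0,0,0],[0,0,0],0]]'
python3 - <<'E'
from h import *
corr(98.5,[.485,.042,.185])
E
```

```text
clock: 14.12
position: [0.4866, 0.042, 0.2233]
ee_rot: [0.656, 0.754, 0.001, 0.001]
ft_force: [0.5, -0.5, -0.7]
grip_width: 0.997
pos [0.4866 0.042  0.2233] shift cm [-0.16  0.   -3.83] turn [-0.01  0.2   0.56] F [ 0.5 -0.5 -0.7] T [-0.01  0.05 -0.  ] w 0.997 t 14.12
```

```bash
python3 -m pendant '[[[-0.15,0,-2],[0,0.2,0.5],0],[[0,0,-1.4],[0,0,0],0],[[0,0,-0.3],[0,0,0],0],[[0,0,0],[0,0,0],0]]'
python3 - <<'E'
from h import *
corr(98.5,[.485,.042,.185])
E
```

```text
clock: 14.62
position: [0.4873, 0.0424, 0.1887]
ee_rot: [0.654, 0.757, 0.002, 0.001]
ft_force: [0.5, 0.7, -0.6]
grip_width: 0.999
pos [0.4873 0.0424 0.1887] shift cm [-0.23 -0.04 -0.37] turn [-0.09  0.27  0.15] F [ 0.5  0.7 -0.6] T [-0.   -0.03  0.01] w 0.999 t 14.62
```

```bash
python3 -m pendant '[[[-0.23,0,-0.3],[0,0.3,0.1],0],[[0,0,0],[0,0,0],80],[[0,0,0],[0,0,0],160],[[0,0,0],[0,0,0],190],[[0,0,0],[0,0,0],255],[[0,0,0],[0,0,0],255],[[0,0,0],[0,0,0],255],[[0,0,0],[0,0,0],255]]' 40
python3 - <<'E'
from h import *
corr(98.5,[.485,.042,.185])
E
```

```text
clock: 15.62
position: [0.4857, 0.0419, 0.187]
ee_rot: [0.653, 0.757, 0.001, -0.0]
ft_force: [0.2, -0.8, 0.2]
grip_width: 0.184
pos [0.4857 0.0419 0.187 ] shift cm [-0.07  0.01 -0.2 ] turn [-0.11  0.07  0.09] F [ 0.2 -0.8  0.2] T [-0.05 -0.03 -0.09] w 0.184 t 15.62
```

The jaws stopped at 15.6 mm, so the bar is held with almost no side force. Turning clockwise, a few rows first.

```bash
python3 -m pendant '[[[0,0,0],[0,0,-3],255],[[0,0,0],[0,0,-6],255],[[0,0,0],[0,0,-8],255],[[0,0,0],[0,0,-8],255],[[0,0,0],[0,0,-6],255],[[0,0,0],[0,0,0],255]]'
python3 - <<'E'
from h import *
corr(-70.5,[.4855,.042,.186])
E
```

```text
clock: 16.38
position: [0.4857, 0.0421, 0.187]
ee_rot: [0.836, 0.549, 0.001, 0.0]
ft_force: [-0.2, -0.6, 1.0]
grip_width: 0.177
pos [0.4857 0.0421 0.187 ] shift cm [-0.02 -0.01 -0.1 ] turn [ 1.1000e-01  1.1000e-01 -1.3705e+02] F [-0.2 -0.6  1. ] T [-0.09 -0.04 -0.01] w 0.177 t 16.38
```

```bash
python3 -m pendant '[[[0,0,0],[0,0,-5],255],[[0,0,0],[0,0,-9],255],[[0,0,0],[0,0,-9],255],[[0,0,0],[0,0,-9],255],[[0,0,0],[0,0,-9],255],[[0,0,0],[0,0,-9],255],[[0,0,0],[0,0,-9],255],[[0,0,0],[0,0,-9],255],[[0,0,0],[0,0,-5],255],[[0,0,0],[0,0,0],255]]'
python3 - <<'E'
from h import *
corr(-70.5,[.4855,.042,.186]); print(manip.get_obs()['joint_pos'].round(2))
E
```

```text
clock: 17.62
position: [0.4861, 0.0423, 0.187]
ee_rot: [0.998, -0.061, 0.001, 0.001]
ft_force: [0.6, -1.0, 0.8]
grip_width: 0.18
pos [0.4861 0.0423 0.187 ] shift cm [-0.06 -0.03 -0.1 ] turn [ 1.900e-01  3.000e-02 -6.348e+01] F [ 0.6 -1.   0.8] T [ 0.03 -0.02 -0.06] w 0.18 t 17.62
[-0.91  0.07  0.76  1.93 -0.05  1.16 -0.25]
```

```bash
python3 -m pendant '[[[0,0,0],[0,0,-5],255],[[0,0,0],[0,0,-8],255],[[0,0,0],[0,0,-9],255],[[0,0,0],[0,0,-9],255],[[0,0,0],[0,0,-9],255],[[0,0,0],[0,0,-9],255],[[0,0,0],[0,0,-6],255],[[0,0,0],[0,0,-3],255],[[0,0,0],[0,0,0],255],[[0,0,0],[0,0,0],255]]'
python3 - <<'E'
from h import *
corr(-70.5,[.4855,.042,.186]); save('side','s7');save('top','t7')
o=manip.get_obs();np.savez('pics/w7o.npz',**o);save('wrist','w7')
a=cv2.imread('pics/s7.png')[120:280,230:422];b=cv2.imread('pics/w7.png')
cv2.imwrite('pics/sw7.png',np.hstack([cv2.resize(a,(360,300)),cv2.resize(b,(440,300))]))
E
```

```text
clock: 18.88
position: [0.4863, 0.0421, 0.187]
ee_rot: [0.846, -0.534, 0.001, 0.002]
ft_force: [-0.4, -0.9, 0.7]
grip_width: 0.178
pos [0.4863 0.0421 0.187 ] shift cm [-0.08 -0.01 -0.1 ] turn [ 0.21 -0.03 -5.97] F [-0.4 -0.9  0.7] T [ 0.02 -0.07 -0.08] w 0.178 t 18.88
```

View pics/sw7.png

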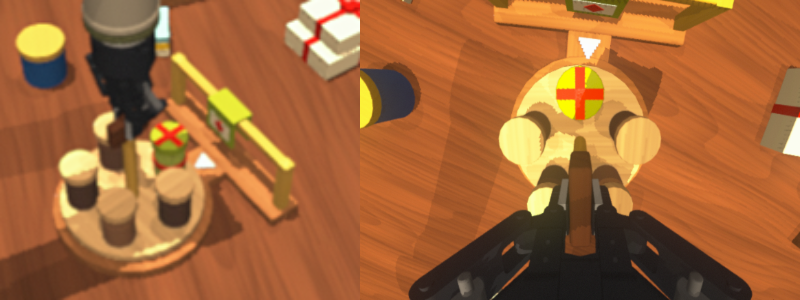

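View pics/t7.png

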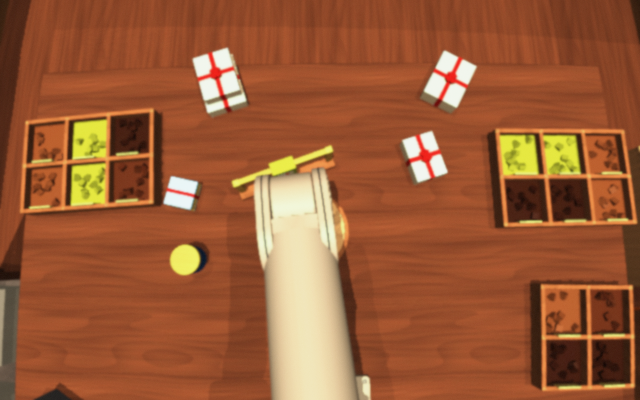

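The jar is nearly at the arrow (jar at (580,93) and arrow at (590,47) in the right half), about 6° short. The sign is mid-rail, at (284,164) in the top view. Measuring the angle.

```bash
cat > mj.py <<'E'
from h import *
import sys
n=sys.argv[1];c=load(n);o=load(n+'o');h=cv2.cvtColor(c['pixels'],cv2.COLOR_RGB2HSV);P=cloud(c,o)
A=np.array([.4853,.042]);d=np.hypot(P[...,0]-A[0],P[...,1]-A[1])
def rep(nm,p): w=p-A; print(nm,p.round(4),'dir',np.degrees(np.arctan2(w[1],w[0])).round(2),'r',np.hypot(*w).round(4))
k=(abs(P[...,2]-.11)<.006)&(d<.105)
nn,l,s,_=cv2.connectedComponentsWithStats(k.astype(np.uint8))
for i in range(1,nn):
    if s[i,4]>150: q=rect(c,l==i,.11,o); rep('lid %d %s'%(s[i,4],q[3].round(3)),q[1])
k=((h[...,0]<8)|(h[...,0]>172))&(h[...,1]>150)&(d<.105)&(abs(P[...,2]-.11)<.006)
q=rect(c,k,.111,o);rep('ribbon',q[1])
k=(h[...,1]<60)&(h[...,2]>200)&(d>.1)&(d<.15)&(P[...,2]<.03)
if k.sum(): q=rect(c,k,.0185,o);rep('arrow %d'%k.sum(),q[1])
E
python3 mj.py w7
python3 - <<'E'
from h import *
c=load('t7');k=comp(ymask(c,60,180),(225,140,340,192));v,u=np.nonzero(k)
p=plane(c,np.c_[u,v],.112)[:,:2];a=np.radians(19.5);A=np.array([.4855,.0421])
q=(p-A)@np.array([[np.cos(a),-np.sin(a)],[np.sin(a),np.cos(a)]])
s=(q[:,0]<.155)|(q[:,0]>.176);print('sign: y along rail, extents',np.percentile(q[s,1],[3,50,97]).round(4), q[np.abs(q[:,1])<.025,0].min(),q[np.abs(q[:,1])<.025,0].max())
E
```

```text
lid 3974 [0.043 0.043] [0.5483 0.0711] dir 24.79 r 0.0694
lid 3361 [0.045 0.043] [ 0.5338 -0.0061] dir -44.77 r 0.0683
lid 3371 [0.045 0.043] [0.4792 0.1084] dir 95.25 r 0.0666
lid 1058 [0.039 0.021] [0.4247 0.0662] dir 158.27 r 0.0652
lid 1046 [0.039 0.021] [ 0.4667 -0.0222] dir -106.13 r 0.0669
ribbon [0.5493 0.0703] dir 23.84 r 0.07
arrow 510 [0.6033 0.0832] dir 19.26 r 0.125
sign: y along rail, extents [-0.0278 -0.0002  0.0282] 0.15056509340277396 0.18424318092567216
```

The sign is centred along the rail to within 1 mm. The jar is at about 25.2° and the target is 19.5°.

```bash
python3 -m pendant '[[[0,0,0],[0,0,-3],255],[[0,0,0],[0,0,-2.7],255],[[0,0,0],[0,0,0],255],[[0,0,0],[0,0,0],255]]'
python3 - <<'E'
from h import *
corr(-70.5,[.4855,.042,.186])
o=manip.get_obs();np.savez('pics/w8o.npz',**o);save('wrist','w8')
E
python3 mj.py w8
```

```text
clock: 19.52
position: [0.4863, 0.0421, 0.187]
ee_rot: [0.818, -0.575, 0.001, 0.002]
ft_force: [-0.9, -0.7, -0.6]
grip_width: 0.179
pos [0.4863 0.0421 0.187 ] shift cm [-0.08 -0.01 -0.1 ] turn [ 0.21 -0.04 -0.29] F [-0.9 -0.7 -0.6] T [ 0.   -0.03 -0.07] w 0.179 t 19.52
lid 3969 [0.043 0.043] [0.5509 0.0648] dir 19.14 r 0.0694
lid 3372 [0.045 0.043] [0.4858 0.1087] dir 89.54 r 0.0667
lid 3370 [0.045 0.043] [ 0.5288 -0.0107] dir -50.43 r 0.0683
lid 1066 [0.039 0.021] [0.4275 0.0721] dir 152.51 r 0.0652
lid 1041 [0.039 0.02 ] [ 0.4605 -0.0201] dir -111.78 r 0.0668
ribbon [0.5514 0.0631] dir 17.66 r 0.0694
arrow 528 [0.6034 0.0833] dir 19.26 r 0.1251
```

View pics/w8.png

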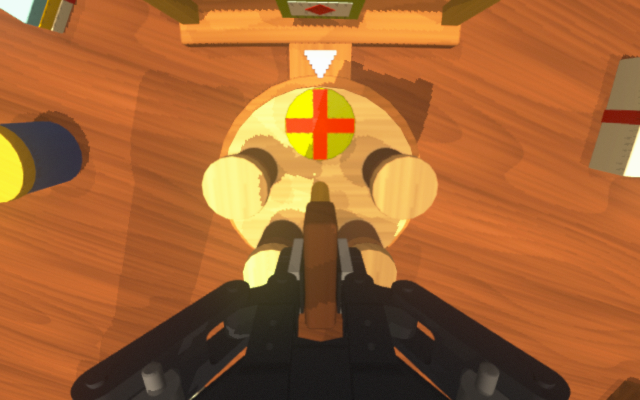

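The wrist view is symmetric: jar (320,125), arrow (320,63), handle (320,265) and sign (320,8) are in one line. The lids give 19.1–19.6°, the arrow 19.3° and the rail 19.5°. One last check for stillness and bystanders, then I'll hand in.

```bash
python3 - <<'E'
from h import *
a=load('top0')['pixels'].astype(int);c=save('top','t8');b=c['pixels'].astype(int)
for n,(u0,v0,u1,v1) in dict(gift=(395,125,455,190),tin=(165,240,207,280),bars=(160,170,205,215)).items(): print(n,'mean diff',np.abs(a-b)[v0:v1,u0:u1].mean().round(2))
o=manip.get_obs();print('vel',np.abs(o['joint_velocities']).max(),'F',o['ft_force'].round(1),'grip',o['grip_width'],o['clock'])
print(manip.hand_in())
E
```

```text
gift mean diff 4.5
tin mean diff 4.31
bars mean diff 4.47
vel 0.0050396553621802195 F [ 0.3 -0.8 -0.3] grip 0.181671059570853 19.625
the job is handed in; nothing more can be done
None
```

The sign hangs over the middle of the brass rail, released. The carousel was turned about 169° clockwise and is still held with the green jar at the front. I handed in at 19.6 s of the 72 s allowed; no verdict was reported.

**Sign:** in the top view it sits within 1 mm of the rail's middle. The wrist and side views showed it seated, with both pads clear.

**Jar:** the lids put it at 19.1–19.6°, against 19.3° for the arrow and 19.5° for the rail. The tool's own angle gives 19.8°. The ribbon centroid alone read 17.7°, most likely because part of it was lost in the colour mask. The jar, arrow and sign line up in the last wrist picture.

**Hold:** the jaws are gripping the 16 mm handle at about 15.4 mm with a 40 N grip setting. The arm is still and outside forces are under 1 N.

**Bystanders:** the gift box, tin and bars look unmoved. Comparing the first and last top views showed only a small, uniform difference of about 4 grey levels, consistent with image noise.

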